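Gauge-test two partition-post end sleeves and sort them

ROBOT

A 7-joint arm with a two-finger parallel gripper is mounted at the origin on the work surface. World frame = base frame: x ahead of the robot, y to its left, z up, the work surface at z = 0. Lengths are in m, angles in rad, forces in N, time in s.
With the tool pointing down it reaches from about 0.4 to 0.875 m from the base axis. Payload 4.4 kg.
Tool frame: the origin (TCP) lies at the very end of the fingers, on their centre line; the grasp point (between the pads) lies 19 mm behind it; x points along the fingers, y is the direction in which the jaws open and shut, and the axes are right-handed (so a half turn about x gives the same grasp; the last joint's range is limited). The gripper opens to 85 mm and grips with 20 to 120 N. Pads are 22 mm wide; open, the fingers measure 114 mm over their backs; the gripper's body (76 mm by 85 mm) begins 54 mm behind the grasp point. The pads swing forward as they close: fully open they stand 13 mm farther back than shut.
Start: joints at [1.257, 0.628, 0.038, 1.517, -0.027, 0.996, -0.02], TCP at [0.159, -0.63, 0.231] pointing down, gripper open.
Joint ranges: [-3.06, 3.06], [-0.37, 2.12], [-1.25, 1.32], [0.18, 2.47], [-1.1, 4.24], [0.23, 1.98], [-2.94, 2.94]. Speed limits (rad/s): [2.57, 2.57, 3.14, 3.14, 3.14, 3.14, 3.14].

INTERFACE

Orientations are given as a unit quaternion [x, y, z, w].
In Python, from bench import read_state, camera, camera_params, job_done gives the robot as it stands. The module is installed in compiled form; this text tells all that it offers.
- The arm moves only by the tool carry_out, never from a script. Its argument "plan" is one flat list of numbers, 7 for each row, row after row: the shift along the tool's x, y, z each as a share of 0.3 m, from -1 to 1, then the turn, a rotation vector about the tool's x, y, z each as a share of 1.5 rad, from -1 to 1, then the closure, from -1 (fully open) to 1 (shut), so that 0 is half open. In form: [x, y, z, wx, wy, wz, fingers, x, y, z, wx, wy, wz, fingers, ...]. A call has 1 to 8 rows; each row shifts and turns the pose as measured when the row begins, along the tool's axes as they then stand; what a row does not reach is not made up. A row lasts 1/10 s, in which the tool goes at most 50 mm and 8.59 degrees, less where a joint would pass 70% of its speed; a pose out of reach is approached as far as the arm can. A call with a number of a shift or a turn outside -1 to 1 is refused whole. A call with a gripper value outside its range is refused whole. The fingers move at their own pace and stop on an object; the grip force is fixed at half the most. Time passes only in rows, so rows that do not move let the fingers close. It gives the time, the measured TCP pose, the force and the opening at its end, in the units of the state.
- read_state(): the state, without advancing time (a new reading comes with each control period).
- camera(name): name is "scene" or "top" or "wrist"; returns the picture (384x512x3 uint8, blue, green, red); there is no depth.
- camera_params(name): a dict with "fx", "fy", "cx", "cy" (pixels), "xyz" and "rotation" of the camera in the world; the wrist camera has in their place "T_tool_cam" (4x4, takes a point from camera to tool coordinates, whose origin is the TCP and whose axes are the tool frame's). Camera axes: x right, y down, z forward; pixel columns grow to the right and rows downward; lengths in m; the calibration is good to about 2 mm. The wrist camera is an equidistant fisheye: a pixel r from the principal point sees the ray r / f radians off the axis. A picture is of the moment at which its call begins: read the wrist's pose just before it. camera_params takes no time and is no camera call.
- job_done(): hands the job in, once; it reports no verdict.
The state is a dict: "clock": time; "joint_positions": joint angles; "qd": joint speeds; "joint_torque": joint torques, N m; "tcp_pos": TCP position; "orientation": TCP orientation; "force": force on the tool from outside, world axes, zero at the start; "torque": the same for the moment, N m; "finger_gap": opening from 0.0 (shut) to 1.0 (fully open).
Only numpy, scipy, OpenCV 4.12 (cv2) and the standard library are available. Lean on these libraries where they do the work, as an engineer would, in place of code of your own. Each camera call takes 0.05 s, during which the arm holds its last target. There are 200 camera calls.

TASK

Find out which of the two capped sleeves fits the gauge: slide each one along its lane on the gauge fixture towards its pin as far as it will go, both before taking either one off. Then take them off and lay the one that went fully home over its pin flat in the rectangular tray, and the one that stopped at the end of its pin flat in the round pan. Leave the flask, the mug and the stapler where they stand.

Things in the scene. Friction and masses are not known exactly. Their poses are not given: they have to be found in the camera images.
- fixture: Fixed gauge fixture, deck 280 x 200 x 12 mm. Origin on the desk under it; x runs along the lanes, away from their open entrance (x = -135 mm) to a back wall (face at x = +130, top 64 mm above the desk); z up. Two lanes 56 mm wide at y = +60 and -60 mm, floor 12 mm above the desk, between low guides (tops 24 mm above the desk). A sleeve lies in each lane, short of the pin.
- pin_left (a point): Middle of the free end of the square steel gauge pin (34 x 34 mm) in the lane at y = +60 mm; it sticks out 60 mm from the back wall towards the entrance, so this point is at fixture x = +70 mm, 37 mm above the desk.
- pin_right (a point): The same point of the like pin in the lane at y = -60 mm.
- sleeve_1_mid (a point): Centre of a capped square aluminium sleeve, 80 mm long, 50 x 50 mm outside, about 0.25 kg, in either lane; 37 mm above the desk there. x is its length: -x end (towards the entrance) closed by a flat 6 mm cap, +x end open towards the pin. Inside, one sleeve (this or the other) has a 40 mm square bore and goes home: open end against the back wall, centre at fixture x = +90 mm.
- sleeve_2_mid (a point): Centre of the other sleeve, in the other lane; outside the same in all. The sleeve that does not go home (this or the other) has a 26 mm square bore and stops against its pin's free end, centre at fixture x = +30 mm. Which is which shows only by trying.
- tray: Rectangular plywood tray, open on top, 180 mm (its x) x 160 mm (its y), 30 mm high, walls 5 mm, floor 5 mm thick; fixed. It stands to one side of the fixture, left or right. Origin at the centre of its underside, on the desk, z up.
- pan: Round steel pan, open on top, 180 mm across, 30 mm high, walls 4 mm, floor 5 mm thick; fixed. It stands on the other side of the fixture. Origin at the centre of its underside, on the desk, z up.
- flask: Bystander: glass flask with a black cap, 68 mm across, 190 mm tall. Origin at the centre of its underside.
- mug: Bystander: white mug, 80 mm across, 95 mm tall, with a handle. Origin at the centre of its underside.
- stapler: Bystander: stapler 140 x 38 mm, 44 mm high, lying on the desk. Origin at the centre of its underside.
There are look-alikes about, which are no part of the job. Leave any black look-alike of the part that bears sleeve_2_mid alone. What is shaped like the part that bears sleeve_1_mid but red is not meant.

How it is judged:
By the outcome, as a careful person would: the job done as asked, in the order asked, and still so for the second after the job is handed in, with the robot touching nothing.
It also fails if it takes over 64 s, if anything falls off the work surface, if the arm or the gripper's body presses on something with over 40 N, if the wrist force passes 120 N, or if a joint passes its speed limit or range.

## Working session

There is one attempt and no reset: what is moved stays moved. The work goes in short steps, Python scripts to look and compute and a tool call to move; the robot and the scene stay as the last step left them, time stands still between calls to the robot, and variables do not carry over. Pictures are saved under pics/ and viewed, about 8 in all and at most 12, crops included, and the job is handed in when it is done.

Besides the shell and the picture viewer there is one more tool, called after "Call:" as name(argument=value, ...) on one line, values as JSON. carry_out: Moves the arm, as the interface text tells. Its arguments: {"type":"object","properties":{"plan":{"type":"array"}},"required":["plan"]}

```bash
mkdir -p pics; ls; python3 - <<'E'
from bench import *
import cv2,numpy as np
print(read_state())
for n in("scene","top"):
    cv2.imwrite(f"pics/{n}0.png",camera(n)); print(n,camera_params(n))
print(camera_params("wrist"))
E
```

```text
pics
{'clock': 0.0, 'joint_positions': array([ 1.25725222,  0.62938097,  0.03843217,  1.51840165, -0.0270369 ,
        0.99630013, -0.01998919]), 'qd': array([ 7.68225925e-04,  7.99601329e-05, -1.05432371e-03,  5.57598500e-04,
       -5.52596655e-04,  2.50365149e-04,  6.30005972e-05]), 'joint_torque': array([ 8.19315756e-05, -5.63404012e+01,  1.22606523e+00, -1.93451715e+01,
        1.08570023e-02,  1.04087984e-02, -2.77274481e-06]), 'tcp_pos': array([ 0.15927531, -0.62951438,  0.23035557]), 'orientation': array([-0.70160509, -0.08805866,  0.7017718 , -0.08667365]), 'force': array([ 0.13062284, -0.47400503, -0.56295607]), 'torque': array([-0.03461797, -0.00151833,  0.00186183]), 'finger_gap': 1.005594440534431}
scene {'fx': 435.0463601551658, 'fy': 435.0463601551658, 'cx': 256.3836088452066, 'cy': 190.5009111589337, 'xyz': array([ 1.55091229, -0.24399167,  1.13825609]), 'rotation': array([ 0.72289643,  0.58797523, -0.23598794, -0.27570922])}
top {'fx': 482.47437571004707, 'fy': 482.47437571004707, 'cx': 258.73523030157895, 'cy': 190.47414762910032, 'xyz': array([ 0.33756159, -0.07007809,  1.58084496]), 'rotation': array([ 0.71449341, -0.69585105,  0.04720732, -0.05533495])}
{'fx': 297.3186396354542, 'fy': 297.3186396354542, 'cx': 256.18749059500095, 'cy': 194.6673022764754, 'T_tool_cam': array([[ 8.29690633e-04, -2.90466268e-01,  9.56884872e-01,
        -1.42684929e-01],
       [ 9.99999609e-01,  5.32546105e-04, -7.05417808e-04,
        -5.98136566e-04],
       [-3.04685233e-04,  9.56885084e-01,  2.90466597e-01,
        -7.38312028e-02],
       [ 0.00000000e+00,  0.00000000e+00,  0.00000000e+00,
         1.00000000e+00]])}
```

View pics/top0.png

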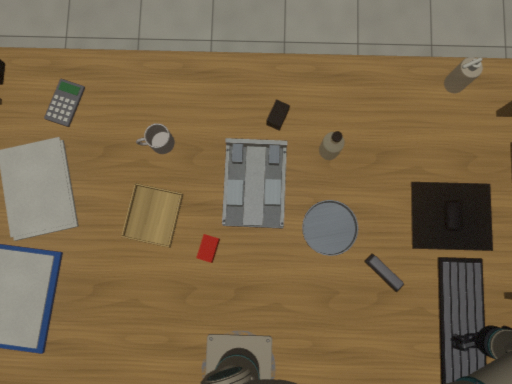

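View pics/scene0.png

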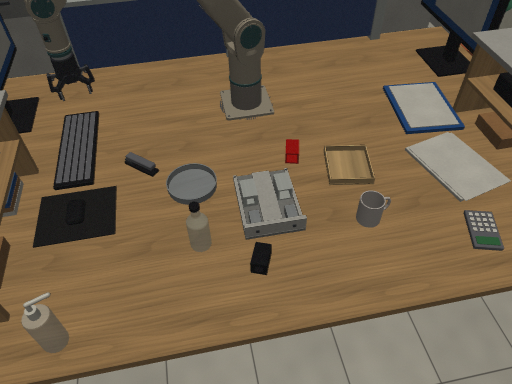

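Top view: the fixture is around (255,183), with grey sleeves at (235,192) and (273,192) and pins at (238,152) and (274,153). The tray is at (153,215), pan (329,228), flask (333,145), mug (158,138) and stapler (384,272).
Candidate sleeves: black (278,115) and red (208,248) are the look-alikes. The two grey ones lying in the lanes fit the description. I'll confirm that in a crop and measure.

```bash
cat > h.py <<'E'
from bench import *
import cv2,numpy as np
from scipy.spatial.transform import Rotation as R
def ray(n,u,v):
    p=camera_params(n); d=np.array([(u-p["cx"])/p["fx"],(v-p["cy"])/p["fy"],1])
    return np.array(p["xyz"]),R.from_quat(p["rotation"]).apply(d)
def plane(n,u,v,z):
    o,d=ray(n,u,v); return o+d*(z-o[2])/d[2]
def wpix(P,pos,q):
    "world->wrist pixel"
    p=camera_params("wrist"); T=np.array(p["T_tool_cam"])
    t=R.from_quat(q).inv().apply(np.atleast_2d(P)-pos); c=(t-T[:3,3])@T[:3,:3]
    r=np.hypot(c[:,0],c[:,1]); th=np.arctan2(r,c[:,2]); s=p["fx"]*th/r
    return np.c_[p["cx"]+s*c[:,0],p["cy"]+s*c[:,1]]
def wplane(u,v,z,pos,q):
    p=camera_params("wrist"); T=np.array(p["T_tool_cam"])
    a=np.array([u-p["cx"],v-p["cy"]])/p["fx"]; th=np.linalg.norm(a)
    d=np.r_[np.sin(th)*a/th,np.cos(th)]
    Rt=R.from_quat(q); o=pos+Rt.apply(T[:3,3]); d=Rt.apply(T[:3,:3]@d)
    return o+d*(z-o[2])/d[2]
E
python3 - <<'E'
from h import *
im=cv2.imread("pics/top0.png")
a=cv2.resize(im[120:240,200:300],None,fx=5,fy=5,interpolation=cv2.INTER_CUBIC)
cv2.imwrite("pics/crop1.png",a)
for n,u,v,z in [("s1",235,192,.062),("s2",273,192,.062),("tray",153,215,.03),("pan",329.5,228,.03),("mug",158,131,.095),("flask",336,136,.19),("staple",384,272,.04)]:
    print(n,plane("top",u,v,z).round(3))
E
```

```text
s1 [0.552 0.026 0.062]
s2 [ 0.556 -0.095  0.062]
tray [0.475 0.29  0.03 ]
pan [ 0.448 -0.279  0.03 ]
mug [0.737 0.275 0.095]
flask [ 0.709 -0.275  0.19 ]
staple [ 0.314 -0.45   0.04 ]
```

View pics/crop1.png

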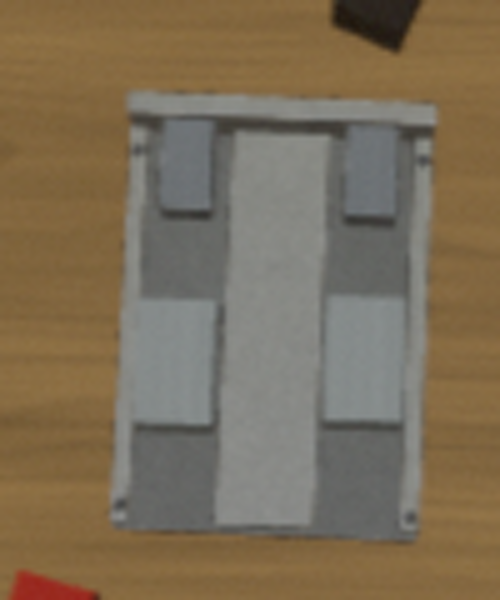

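```bash
python3 - <<'E'
from h import *
f=lambda x,y,z:plane("top",200+(x-2)/5,120+(y-2)/5,z)
for n,pts,z in [("sL",[(138,297),(216,297),(211,422),(133,422)],.062),("sR",[(328,295),(405,297),(402,421),(324,419)],.062),
 ("pinL",[(163,120),(213,120),(211,211),(161,211)],.054),("pinR",[(347,125),(397,125),(394,218),(345,216)],.054),
 ("wall",[(129,93),(437,103)],.064),("deckfront",[(110,525),(417,540)],.012)]:
    P=np.array([f(*p,z) for p in pts])[:,:2]
    print(n,P.mean(0).round(4),P.round(3).tolist())
    if len(P)==4: print("  yaw", [np.degrees(np.arctan2(*(a[::-1]))).round(1) for a in (P[0]-P[3],P[1]-P[2])])
    else: d=P[0]-P[1];print("  yaw",np.degrees(np.arctan2(-d[0],d[1])))
s=read_state(); print(R.from_quat(s["orientation"]).as_matrix().round(3))
E
```

```text
sL [0.5542 0.0275] [[0.594, 0.052], [0.595, 0.002], [0.515, 0.003], [0.513, 0.052]]
  yaw [np.float64(-0.2), np.float64(-0.4)]
sR [ 0.5583 -0.0935] [[0.598, -0.069], [0.598, -0.118], [0.518, -0.118], [0.518, -0.069]]
  yaw [np.float64(-0.4), np.float64(-0.2)]
pinL [0.6823 0.0243] [[0.712, 0.041], [0.713, 0.008], [0.653, 0.008], [0.652, 0.04]]
  yaw [np.float64(0.8), np.float64(0.6)]
pinR [ 0.6816 -0.0947] [[0.712, -0.079], [0.712, -0.111], [0.651, -0.11], [0.651, -0.079]]
  yaw [np.float64(0.1), np.float64(-0.6)]
wall [ 0.726  -0.0368] [[0.727, 0.063], [0.725, -0.136]]
  yaw -0.4946187368442184
deckfront [ 0.4491 -0.031 ] [[0.451, 0.069], [0.447, -0.131]]
  yaw -1.2807680628150797
[[-0.     0.245 -0.969]
 [ 0.002 -0.969 -0.245]
 [-1.    -0.002 -0.   ]]
```

The crop shows two plain aluminium sleeves at crop (175,360) and (364,360), with pins at (187,165) and (370,170). The black and red blocks are outside the fixture, so the grey pair is confirmed. Moving to the right-hand sleeve.

Call:
carry_out(plan=[0, 0, 0, 0.088, 0, 0, -1, 0, 0, 0, 0.088, 0, 0, -1, 0, -0.135, -0.0975, 0, 0, 0, -1, 0, -0.135, -0.0975, 0, 0, 0, -1, 0, -0.135, -0.0975, 0, 0, 0, -1, 0, -0.135, -0.0975, 0, 0, 0, -1, 0, -0.135, -0.0975, 0, 0, 0, -1, 0, -0.135, -0.0975, 0, 0, 0, -1])

```text
clock: 0.9
tcp_pos: [0.3363, -0.3937, 0.2257]
orientation: [-0.704, 0.015, 0.709, 0.016]
force: [0.8, 0.4, -0.1]
finger_gap: 0.998
```

Call:
carry_out(plan=[0, -0.134, -0.0985, 0, 0, 0, -1, 0, -0.134, -0.0985, 0, 0, 0, -1, 0, -0.134, -0.0985, 0, 0, 0, -1, 0, -0.134, -0.0985, 0, 0, 0, -1, 0, -0.134, -0.0985, 0, 0, 0, -1, 0, -0.134, -0.0985, 0, 0, 0, -1, 0, -0.134, -0.0985, 0, 0, 0, -1, 0, 0, 0, 0, 0, 0, -1])

```text
clock: 1.7
tcp_pos: [0.5571, -0.1102, 0.2232]
orientation: [-0.705, 0.009, 0.709, 0.014]
force: [-1.1, 1.0, -0.6]
finger_gap: 0.998
```

```bash
cat >> h.py <<'E'
def go(x,y,z,yaw=None):
    "shares to reach a world point (and yaw of -tool z), tool pointing down"
    s=read_state(); m=R.from_quat(s["orientation"]); d=m.inv().apply(np.array([x,y,z])-s["tcp_pos"])/.3
    M=m.as_matrix(); w=0*d
    if yaw is not None:
        c,n=np.cos(yaw),np.sin(yaw); T=R.from_matrix(np.array([[0,n,-c],[0,-c,-n],[-1,0,0]])); w=(m.inv()*T).as_rotvec()/1.5
    print(s["clock"],s["tcp_pos"].round(4),"F",s["force"].round(1),"gap",round(s["finger_gap"],3),"yaw",np.degrees(np.arctan2(-M[1,2],-M[0,2])).round(2),"shift",d.round(3),"turn",w.round(3))
E
python3 - <<'E'
from h import *
s=read_state(); cv2.imwrite("pics/w1.png",camera("wrist"))
go(.558,-.0935,.030,np.radians(-.9))
E
```

```text
1.75 [ 0.5548 -0.1138  0.2231] F [-0.9 -0.5  0.1] gap 1.001 yaw -2.06 shift [ 0.644 -0.065 -0.014] turn [-0.014  0.006  0.003]
```

View pics/w1.png

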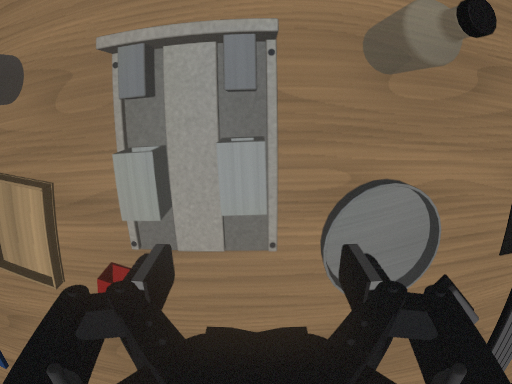

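The wrist view shows the right sleeve's top at (218–267, 142–214), the left sleeve's top at about (114–168, 150–220), the pan at lower right and the flask at upper right. I'll use it to cross-check the positions.

```bash
python3 - <<'E'
from h import *
s=read_state()
for n,pts,z in [("sR",[(218,142),(265,142),(267,214),(222,214)],.062),("sL",[(114,153),(157,149),(168,216),(122,221)],.062),("pinRtop",[(223,35),(254,34),(256,90),(226,89)],.054),("pan",[(381,236)],.02)]:
    P=np.array([wplane(*p,z,s["tcp_pos"],s["orientation"]) for p in pts])[:,:2]
    print(n,P.mean(0).round(4),P.round(3).tolist())
E
```

```text
sR [ 0.5524 -0.0982] [[0.593, -0.074], [0.591, -0.123], [0.512, -0.123], [0.514, -0.073]]
sL [0.5496 0.0189] [[0.589, 0.045], [0.589, -0.008], [0.513, -0.011], [0.507, 0.049]]
pinRtop [ 0.6755 -0.0997] [[0.705, -0.084], [0.705, -0.115], [0.645, -0.115], [0.647, -0.084]]
pan [ 0.4567 -0.2788] [[0.457, -0.279]]
```

Call:
carry_out(plan=[0.1, -0.066, -0.012, -0.014, 0.006, 0.003, -1, 0.15, 0, 0, 0, 0, 0, -1, 0.15, 0, 0, 0, 0, 0, -1, 0.1, 0, 0, 0, 0, 0, -1, 0, 0, 0, 0, 0, 0, -1, 0, 0, 0, 0, 0, 0, -1])

```text
clock: 2.35
tcp_pos: [0.5579, -0.1004, 0.0699]
orientation: [0.708, -0.009, -0.707, -0.005]
force: [0.0, 0.6, 0.8]
finger_gap: 1.002
```

```bash
python3 - <<'E'
from h import *
s=read_state(); cv2.imwrite("pics/w2.png",camera("wrist"))
go(.557,-.094,.030,np.radians(-.9))
E
```

```text
2.4 [ 0.5578 -0.1005  0.0702] F [ 0.3  0.2 -0.1] gap 1.0 yaw -1.14 shift [ 0.134 -0.022  0.003] turn [-0.003 -0.001 -0.003]
```

Call:
carry_out(plan=[0.04, -0.022, 0.003, -0.003, 0, -0.003, -1, 0.06, -0.004, 0, 0, 0, 0, -1, 0.04, 0, 0, 0, 0, 0, -1, 0, 0, 0, 0, 0, 0, -1])

```text
clock: 2.8
tcp_pos: [0.5612, -0.0932, 0.0317]
orientation: [0.711, -0.006, -0.703, -0.005]
force: [-0.3, -0.1, -1.2]
finger_gap: 1.0
```

```bash
python3 - <<'E'
from h import *
cv2.imwrite("pics/w3.png",camera("wrist"))
go(.557,-.094,.030,np.radians(-.9))
E
```

```text
2.85 [ 0.5617 -0.0933  0.0324] F [-0.  -0.9  0.3] gap 0.999 yaw -0.92 shift [0.008 0.003 0.016] turn [-0.    -0.009 -0.001]
```

View pics/w3.png

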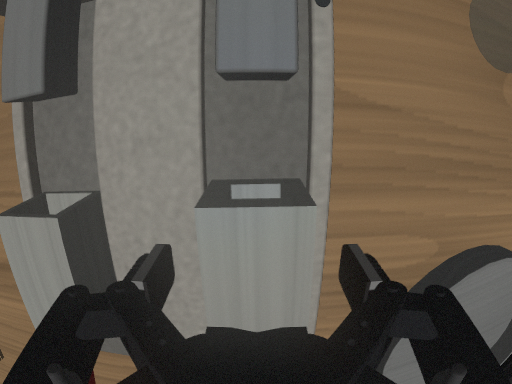

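The fingers straddle the right sleeve (its open end's top edge runs (197–315, 205)), with its pin straight ahead. Closing.

Call:
carry_out(plan=[0, 0, 0, 0, 0, 0, 0, 0, 0, 0, 0, 0, 0, 1, 0, 0, 0, 0, 0, 0, 1, 0, 0, 0, 0, 0, 0, 1, 0, 0, 0, 0, 0, 0, 1, 0, 0, 0, 0, 0, 0, 1])

```text
clock: 3.45
tcp_pos: [0.5628, -0.0935, 0.0347]
orientation: [0.713, -0.006, -0.701, -0.005]
force: [-0.4, 1.1, -3.6]
finger_gap: 0.575
```

```bash
python3 - <<'E'
from h import *
s=read_state();go(*(s["tcp_pos"]+[.045,-.0007,0]),np.radians(-.9))
E
```

```text
3.45 [ 0.5628 -0.0935  0.0347] F [-0.4  1.1 -3.6] gap 0.575 yaw -0.91 shift [ 0.002 -0.    -0.15 ] turn [-0.    -0.011 -0.001]
```

Call:
carry_out(plan=[0.005, 0, -0.02, 0, -0.01, 0, 1, 0.002, 0, -0.05, 0, 0, 0, 1, 0, 0, -0.05, 0, 0, 0, 1, 0, 0, -0.02, 0, 0, 0, 1, 0, 0, 0, 0, 0, 0, 1])

```text
clock: 3.95
tcp_pos: [0.5906, -0.0946, 0.0358]
orientation: [-0.697, 0.006, 0.717, 0.007]
force: [-0.4, -1.4, -3.0]
finger_gap: 0.573
```

```bash
python3 - <<'E'
from h import *
cv2.imwrite("pics/w4.png",camera("wrist"))
s=read_state();go(*(s["tcp_pos"]+[.045,-.0007,0]),np.radians(-.9))
E
```

```text
4.0 [ 0.5901 -0.0946  0.0357] F [ 0.9  0.2 -1.6] gap 0.574 yaw -1.05 shift [-0.004 -0.    -0.15 ] turn [-0.002  0.019  0.   ]
```

View pics/w4.png

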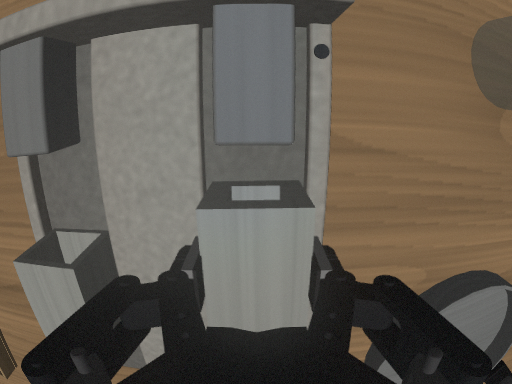

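Call:
carry_out(plan=[0.005, 0, 0, 0, 0.012, 0, 1, 0.004, 0, 0, 0, 0.005, 0, 1, 0.003, 0, 0, 0, 0, 0, 1])

```text
clock: 4.3
tcp_pos: [0.5896, -0.0945, 0.0347]
orientation: [-0.707, 0.006, 0.707, 0.007]
force: [-1.0, 0.6, 4.2]
finger_gap: 0.572
```

```bash
python3 - <<'E'
from h import *
s=read_state();go(*(s["tcp_pos"]+[.045,-.0007,0]),np.radians(-.9))
E
```

```text
4.3 [ 0.5896 -0.0945  0.0347] F [-1.   0.6  4.2] gap 0.572 yaw -1.05 shift [-0.   -0.   -0.15] turn [-0.002  0.001  0.   ]
```

Call:
carry_out(plan=[0, 0, -0.03, 0, 0, 0, 1, 0, 0, -0.04, 0, 0, 0, 1, 0, 0, -0.03, 0, 0, 0, 1, 0, 0, -0.02, 0, 0, 0, 1, 0, 0, 0, 0, 0, 0, 1])

```text
clock: 4.8
tcp_pos: [0.6158, -0.0953, 0.0353]
orientation: [-0.7, 0.006, 0.714, 0.008]
force: [1.1, 0.3, 1.0]
finger_gap: 0.573
```

```bash
python3 - <<'E'
from h import *
s=read_state();go(*(s["tcp_pos"]+[.045,-.0007,0]),np.radians(-.9))
E
```

```text
4.8 [ 0.6158 -0.0953  0.0353] F [1.1 0.3 1. ] gap 0.573 yaw -1.15 shift [-0.003 -0.001 -0.15 ] turn [-0.003  0.014  0.001]
```

Call:
carry_out(plan=[0.001, 0, -0.01, 0, 0.012, 0, 1, 0, 0, -0.02, -0.002, 0.003, 0, 1, 0, 0, -0.02, 0, 0.003, 0, 1, 0, 0, -0.02, 0, 0.003, 0, 1])

```text
clock: 5.2
tcp_pos: [0.6161, -0.095, 0.0349]
orientation: [-0.696, 0.005, 0.718, 0.009]
force: [-15.2, 1.6, 15.5]
finger_gap: 0.577
```

```bash
python3 - <<'E'
from h import *
s=read_state();go(*(s["tcp_pos"]+[.045,-.0007,0]),np.radians(-.9))
E
```

```text
5.2 [ 0.6161 -0.095   0.0349] F [-15.2   1.6  15.5] gap 0.577 yaw -1.09 shift [-0.004 -0.001 -0.15 ] turn [-0.002  0.02   0.004]
```

```bash
python3 - <<'E'
from h import *
w=camera("wrist");t=camera("top")
a=cv2.resize(t[130:230,210:300],None,fx=4,fy=4,interpolation=cv2.INTER_CUBIC)
a=cv2.copyMakeBorder(a,0,384-min(384,a.shape[0]),0,0,cv2.BORDER_CONSTANT) if a.shape[0]<384 else a[:384]
cv2.imwrite("pics/5.png",np.hstack([w[:,100:420],a]))
E
```

```text
(no output)
```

View pics/5.png

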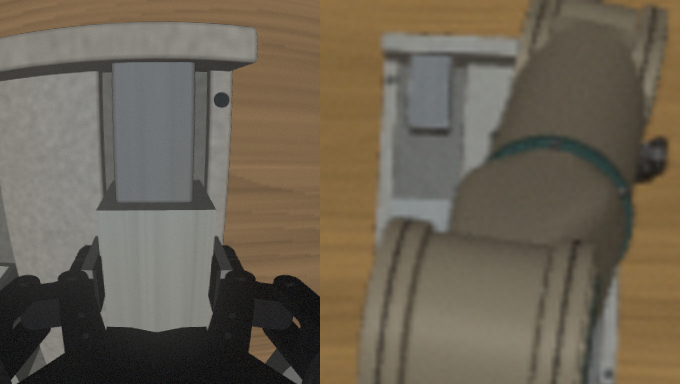

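The wrist view shows the right sleeve's open end (y≈205) flat against its pin's free end, and laterally centred. I'll level the tool, push once more to confirm it's a real stop, then release and rise.

Call:
carry_out(plan=[0, 0, 0.003, -0.002, 0.02, 0, 1, 0, 0, -0.015, 0, 0.01, 0, 1, 0, 0, -0.02, 0, 0.01, 0, 1, 0, 0, -0.02, 0, 0.005, 0, 1])

```text
clock: 5.7
tcp_pos: [0.6166, -0.0952, 0.0343]
orientation: [0.71, -0.003, -0.704, -0.009]
force: [-14.5, 2.6, 17.1]
finger_gap: 0.578
```

```bash
python3 - <<'E'
from h import *
s=read_state();go(*(s["tcp_pos"]+[.0,0,0.1]),np.radians(-.9))
E
```

```text
5.7 [ 0.6166 -0.0952  0.0343] F [-14.5   2.6  17.1] gap 0.578 yaw -1.0 shift [-0.333 -0.003 -0.003] turn [-0.001 -0.006  0.005]
```

Call:
carry_out(plan=[0, 0, 0, 0, 0, 0, -1, 0, 0, 0, 0, 0, 0, -1, 0, 0, 0, 0, 0, 0, -1, 0, 0, 0, 0, 0, 0, -1, -0.1, 0, 0, 0, -0.005, 0, -1, -0.15, 0, 0, 0, 0, 0, -1, -0.1, 0, 0, 0, 0, 0, -1, 0, 0, 0, 0, 0, 0, -1])

```text
clock: 6.5
tcp_pos: [0.6213, -0.0957, 0.1412]
orientation: [0.71, -0.003, -0.704, -0.009]
force: [0.7, -1.0, -0.1]
finger_gap: 1.002
```

```bash
python3 - <<'E'
from h import *
go(.557,.027,.13,np.radians(-.9))
E
```

```text
6.5 [ 0.6213 -0.0957  0.1412] F [ 0.7 -1.  -0.1] gap 1.002 yaw -0.95 shift [ 0.039 -0.405  0.221] turn [-0.001 -0.005  0.005]
```

Call:
carry_out(plan=[0, -0.13, 0.07, 0, -0.005, 0.005, -1, 0, -0.13, 0.07, 0, 0, 0, -1, 0, -0.13, 0.07, 0, 0, 0, -1, 0, 0, 0, 0, 0, 0, -1, 0, 0, 0, 0, 0, 0, -1])

```text
clock: 7.0
tcp_pos: [0.5615, 0.0248, 0.1401]
orientation: [0.709, -0.007, -0.705, -0.006]
force: [0.6, -0.7, 0.3]
finger_gap: 1.002
```

```bash
python3 - <<'E'
from h import *
s=read_state();w=camera("wrist");t=camera("top")
go(.557,.027,.034,np.radians(-.9))
a=cv2.resize(t[140:220,220:300],None,fx=3,fy=3,interpolation=cv2.INTER_CUBIC)
cv2.imwrite("pics/6.png",np.hstack([w,cv2.copyMakeBorder(a,0,144,0,0,cv2.BORDER_CONSTANT)]))
for p in [(0,0)]:pass
np.savez("s6.npz",p=s["tcp_pos"],q=s["orientation"])
E
```

```text
7.1 [0.5616 0.0246 0.1399] F [-0.4 -0.1  0.8] gap 0.995 yaw -1.14 shift [ 0.353 -0.008  0.018] turn [-0.003 -0.004 -0.   ]
```

View pics/6.png

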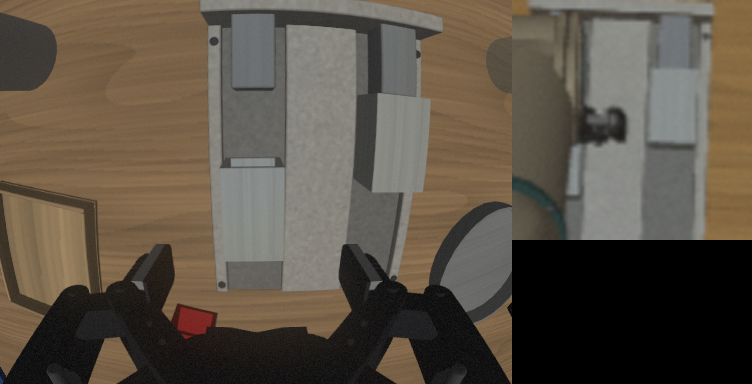

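The right sleeve sits at its pin's end (top (375–430, 95–190)). The left sleeve (221–285, 167–261) is centred under the gripper and its bore looks wider. Descending to grip it.

Call:
carry_out(plan=[0.13, -0.008, 0.016, -0.003, -0.004, 0, -1, 0.15, -0.002, 0, 0, 0, 0, -1, 0.08, 0, 0, 0, 0, 0, -1, 0, 0, 0, 0, 0, 0, -1])

```text
clock: 7.5
tcp_pos: [0.563, 0.0217, 0.0294]
orientation: [0.71, -0.009, -0.704, -0.007]
force: [-0.6, -0.5, -0.0]
finger_gap: 0.997
```

```bash
python3 - <<'E'
from h import *
go(.557,.027,.034,np.radians(-.9))
E
```

```text
7.5 [0.563  0.0217 0.0294] F [-0.6 -0.5 -0. ] gap 0.997 yaw -1.33 shift [-0.015 -0.017  0.02 ] turn [-0.005 -0.006 -0.002]
```

Call:
carry_out(plan=[-0.012, -0.018, 0.017, -0.005, -0.006, -0.002, -1, 0, 0, 0, 0, -0.002, 0, -1, 0, 0, 0, 0, 0, 0, 0, 0, 0, 0, 0, 0, 0, 1, 0, 0, 0, 0, 0, 0, 1, 0, 0, 0, 0, 0, 0, 1, 0, 0, 0, 0, 0, 0, 1, 0, 0, 0, 0, 0, 0, 1])

```text
clock: 8.3
tcp_pos: [0.5617, 0.0255, 0.0384]
orientation: [0.709, -0.006, -0.706, -0.007]
force: [0.5, -0.6, -3.5]
finger_gap: 0.573
```

```bash
python3 - <<'E'
from h import *
s=read_state();go(*(s["tcp_pos"]+[.045,-.0007,0]),np.radians(-.9))
E
```

```text
8.3 [0.5617 0.0255 0.0384] F [ 0.5 -0.6 -3.5] gap 0.573 yaw -1.07 shift [ 0.001 -0.    -0.15 ] turn [-0.002 -0.003  0.   ]
```

Call:
carry_out(plan=[0.006, 0, 0, -0.002, -0.002, 0, 1, 0.005, 0, 0, 0, 0, 0, 1, 0, 0, 0, 0, 0, 0, 1])

```text
clock: 8.6
tcp_pos: [0.5617, 0.0255, 0.0379]
orientation: [0.707, -0.005, -0.707, -0.006]
force: [-0.2, -0.3, -3.4]
finger_gap: 0.569
```

```bash
python3 - <<'E'
from h import *
s=read_state();go(*(s["tcp_pos"]+[.045,-.0007,0]),np.radians(-.9))
E
```

```text
8.6 [0.5617 0.0255 0.0379] F [-0.2 -0.3 -3.4] gap 0.569 yaw -0.93 shift [ 0.   -0.   -0.15] turn [-0.    -0.001  0.001]
```

Call:
carry_out(plan=[0.012, 0, 0, 0, 0, 0, 1, 0.008, 0, -0.03, 0, 0, 0, 1, 0.003, 0, -0.05, 0, 0.003, 0, 1, 0.002, 0, -0.05, 0, 0.003, 0, 1, 0.002, 0, -0.02, 0, 0.003, 0, 1])

```text
clock: 9.1
tcp_pos: [0.584, 0.0251, 0.0383]
orientation: [-0.696, 0.005, 0.718, 0.006]
force: [-9.8, 0.1, 14.8]
finger_gap: 0.575
```

```bash
python3 - <<'E'
from h import *
s=read_state();go(*(s["tcp_pos"]+[.045,-.0007,0]),np.radians(-.9))
E
```

```text
9.1 [0.584  0.0251 0.0383] F [-9.8  0.1 14.8] gap 0.575 yaw -0.9 shift [-0.005 -0.    -0.15 ] turn [0.    0.02  0.001]
```

Call:
carry_out(plan=[-0.003, 0, 0, 0, 0.02, 0, 1, 0, 0, -0.03, 0, 0.004, 0, 1, 0, 0, -0.03, 0, 0.006, 0, 1, 0, 0, -0.02, 0, 0.006, 0, 1])

```text
clock: 9.5
tcp_pos: [0.6081, 0.0247, 0.038]
orientation: [0.714, -0.005, -0.7, -0.006]
force: [-3.5, -0.0, 3.2]
finger_gap: 0.572
```

```bash
python3 - <<'E'
from h import *
s=read_state();go(*(s["tcp_pos"]+[.045,-.0007,0]),np.radians(-.9))
E
```

```text
9.5 [0.6081 0.0247 0.038 ] F [-3.5 -0.   3.2] gap 0.572 yaw -0.88 shift [ 0.003  0.    -0.15 ] turn [ 0.    -0.014  0.001]
```

Call:
carry_out(plan=[0.001, 0, -0.02, 0, -0.006, 0, 1, 0, 0, -0.03, 0, 0, 0, 1, 0, 0, -0.03, 0, 0.002, 0, 1, 0, 0, -0.03, 0, 0.002, 0, 1, 0, 0, -0.02, 0, 0.002, 0, 1])

```text
clock: 10.0
tcp_pos: [0.6487, 0.0238, 0.0378]
orientation: [0.712, -0.005, -0.702, -0.006]
force: [-3.3, -0.4, 2.8]
finger_gap: 0.57
```

```bash
python3 - <<'E'
from h import *
s=read_state();go(*(s["tcp_pos"]+[.045,-.0007,0]),np.radians(-.9))
E
```

```text
10.0 [0.6487 0.0238 0.0378] F [-3.3 -0.4  2.8] gap 0.57 yaw -0.89 shift [ 0.002 -0.    -0.15 ] turn [ 0.    -0.01   0.001]
```

It has gone past the pin's end and is sliding over it. Continuing to the wall.

Call:
carry_out(plan=[0, 0, -0.03, 0, -0.006, 0, 1, 0, 0, -0.03, 0, 0, 0, 1, 0, 0, -0.02, 0, 0.002, 0, 1, 0, 0, -0.02, 0, 0.002, 0, 1, 0, 0, -0.015, 0, 0.002, 0, 1, 0, 0, -0.015, 0, 0, 0, 1, 0, 0, -0.015, 0, 0, 0, 1])

```text
clock: 10.7
tcp_pos: [0.6817, 0.0231, 0.0376]
orientation: [-0.702, 0.004, 0.712, 0.005]
force: [-13.4, -1.1, 10.9]
finger_gap: 0.573
```

```bash
python3 - <<'E'
from h import *
s=read_state();go(*(s["tcp_pos"]+[.045,-.0007,0]),np.radians(-.9))
E
```

```text
10.7 [0.6817 0.0231 0.0376] F [-13.4  -1.1  10.9] gap 0.573 yaw -0.72 shift [-0.002  0.    -0.15 ] turn [0.002 0.009 0.   ]
```

Call:
carry_out(plan=[0, 0, -0.012, 0, 0.009, 0, 1, 0, 0, -0.015, 0, 0.002, 0, 1, 0, 0, -0.015, 0, 0.002, 0, 1])

```text
clock: 11.0
tcp_pos: [0.6816, 0.0231, 0.0378]
orientation: [-0.7, 0.004, 0.714, 0.004]
force: [-14.2, -0.1, 11.4]
finger_gap: 0.572
```

```bash
python3 - <<'E'
from h import *
s=read_state();go(*(s["tcp_pos"]+[-.11,0.0017,0]),np.radians(-.9))
cv2.imwrite("pics/7.png",camera("wrist"))
E
```

```text
11.0 [0.6816 0.0231 0.0378] F [-14.2  -0.1  11.4] gap 0.572 yaw -0.62 shift [ 0.007 -0.002  0.367] turn [ 0.003  0.013 -0.   ]
```

View pics/7.png

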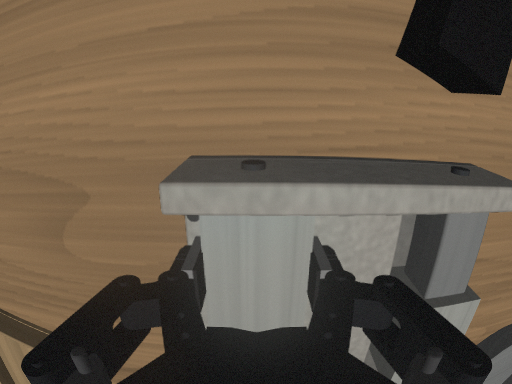

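The left sleeve's open end touches the back wall (edge at y≈212), so it is home. It fits and goes in the tray. Withdrawing it straight back.

Call:
carry_out(plan=[0, 0, 0.02, 0.002, 0.012, 0, 1, 0, 0, 0.04, 0, 0, 0, 1, 0, 0, 0.04, 0, 0, 0, 1, 0, 0, 0.05, 0, 0, 0, 1, 0, 0, 0.05, 0, 0, 0, 1, 0, 0, 0.05, 0, 0, 0, 1, 0, 0, 0.05, 0, 0, 0, 1])

```text
clock: 11.75
tcp_pos: [0.6011, 0.0248, 0.0386]
orientation: [0.716, -0.004, -0.699, -0.005]
force: [1.4, 0.7, -0.9]
finger_gap: 0.574
```

```bash
python3 - <<'E'
from h import *
s=read_state();go(.59,s["tcp_pos"][1]+.001,s["tcp_pos"][2],np.radians(-.9))
E
```

```text
11.75 [0.6011 0.0248 0.0386] F [ 1.4  0.7 -0.9] gap 0.574 yaw -0.77 shift [-0.001 -0.003  0.037] turn [ 0.002 -0.016  0.001]
```

Call:
carry_out(plan=[-0.05, 0, 0.01, 0, -0.012, 0, 1, -0.1, 0, 0, 0, 0, 0, 1, -0.12, 0, 0, 0, 0, 0, 1, -0.1, 0, 0, 0, 0, 0, 1, 0, -0.05, 0.02, 0, 0, 0, 1, 0, -0.1, 0.045, 0, 0, 0, 1, 0, -0.15, 0.065, 0, 0, 0, 1, 0, -0.15, 0.065, 0, 0, 0, 1])

```text
clock: 12.55
tcp_pos: [0.5452, 0.1574, 0.1489]
orientation: [0.713, -0.011, -0.701, -0.009]
force: [0.2, 0.9, -2.5]
finger_gap: 0.572
```

```bash
python3 - <<'E'
from h import *
go(.482,.289,.13,np.radians(-.9))
E
```

```text
12.55 [0.5452 0.1574 0.1489] F [ 0.2  0.9 -2.5] gap 0.572 yaw -1.62 shift [ 0.058 -0.433  0.224] turn [-0.008 -0.012 -0.002]
```

Call:
carry_out(plan=[0, -0.12, 0.062, -0.008, -0.012, -0.002, 1, 0, -0.12, 0.062, 0, 0, 0, 1, 0, -0.1, 0.05, 0, 0, 0, 1, 0, -0.05, 0.03, 0, 0, 0, 1, 0, 0, 0, 0, 0, 0, 1])

```text
clock: 13.05
tcp_pos: [0.4734, 0.2951, 0.1413]
orientation: [-0.705, -0.003, 0.71, 0.001]
force: [0.0, -0.7, -3.8]
finger_gap: 0.573
```

```bash
python3 - <<'E'
from h import *
go(.482,.289,.032,np.radians(-.9))
w=camera("wrist");t=camera("top")
cv2.imwrite("pics/8.png",w)
E
```

```text
13.05 [0.4734 0.2951 0.1413] F [ 0.  -0.7 -3.8] gap 0.573 yaw 0.16 shift [ 0.364  0.023 -0.031] turn [0.012 0.005 0.004]
```

View pics/8.png

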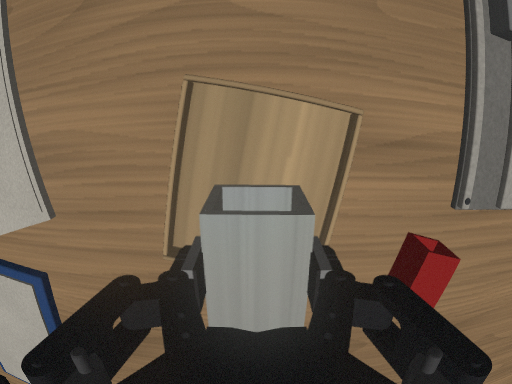

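```bash
python3 - <<'E'
from h import *
s=read_state()
P=np.array([wplane(*p,.03,s["tcp_pos"],s["orientation"])[:2] for p in [(185,78),(360,113),(166,255)]])
print(P.round(3),(P[1]+P[2])/2,np.linalg.norm(P[0]-P[1]),np.linalg.norm(P[0]-P[2]))
T=np.array([plane("top",*p,.03)[:2] for p in [(138,186),(182,193),(170,246),(124,237)]]);print(T.round(3),T.mean(0))
E
```

```text
[[0.575 0.353]
 [0.546 0.202]
 [0.408 0.383]] [0.47701341 0.29249493] 0.15431969257976774 0.17017193996378419
[[0.569 0.345]
 [0.549 0.2  ]
 [0.377 0.23 ]
 [0.402 0.379]] [0.47423876 0.28858591]
```

Call:
carry_out(plan=[0.06, 0.018, -0.03, 0.09, 0.005, 0.004, 1, 0.1, 0, 0, 0, 0, 0, 1, 0.1, 0, 0, 0, 0, 0, 1, 0.02, 0, 0, 0, 0, 0, 1, 0, 0, 0, 0, 0, 0, 1])

```text
clock: 13.65
tcp_pos: [0.4914, 0.278, 0.0548]
orientation: [0.708, -0.056, -0.702, -0.052]
force: [0.9, -0.6, -3.1]
finger_gap: 0.568
```

```bash
python3 - <<'E'
from h import *
go(.483,.290,.032,np.radians(-9))
E
```

```text
13.65 [0.4914 0.278  0.0548] F [ 0.9 -0.6 -3.1] gap 0.568 yaw -8.79 shift [ 0.076 -0.036  0.034] turn [ 0.002 -0.006 -0.003]
```

Call:
carry_out(plan=[0.02, -0.033, 0.03, 0, -0.006, -0.003, 1, 0.025, 0, 0, 0, 0, 0, 1, 0.02, 0, 0, 0, 0, 0, 1, 0.008, 0, 0, 0, 0, 0, 1])

```text
clock: 14.05
tcp_pos: [0.4863, 0.2904, 0.0346]
orientation: [0.707, -0.053, -0.703, -0.056]
force: [-0.5, 0.4, -3.4]
finger_gap: 0.57
```

```bash
python3 - <<'E'
from h import *
go(.483,.290,.032,np.radians(-9))
E
```

```text
14.05 [0.4863 0.2904 0.0346] F [-0.5  0.4 -3.4] gap 0.57 yaw -8.89 shift [0.009 0.003 0.011] turn [ 0.001 -0.003  0.003]
```

Call:
carry_out(plan=[0.009, 0, 0.008, 0, -0.003, 0.003, 1, 0.007, 0, 0, 0, 0, 0, 1, 0.005, 0, 0, 0, 0, 0, 1])

```text
clock: 14.35
tcp_pos: [0.4838, 0.2912, 0.0305]
orientation: [-0.705, 0.054, 0.705, 0.055]
force: [-3.2, -2.6, 19.1]
finger_gap: 0.571
```

Down on the tray floor. Release and rise.

Call:
carry_out(plan=[-0.003, 0, 0, 0, 0, 0, -1, 0, 0, 0, 0, 0, 0, -1, 0, 0, 0, 0, 0, 0, -1, 0, 0, 0, 0, 0, 0, -1, -0.08, 0, 0, 0, 0, 0, -1, -0.13, 0, 0, 0, 0, 0, -1, -0.13, 0, 0, 0, 0, 0, -1, -0.05, 0, 0, 0, 0, 0, -1])

```text
clock: 15.15
tcp_pos: [0.4833, 0.2907, 0.1506]
orientation: [-0.704, 0.055, 0.706, 0.054]
force: [0.3, -0.4, -0.4]
finger_gap: 0.997
```

```bash
python3 - <<'E'
from h import *
go(.616,-.095,.15,np.radians(-.9))
E
```

```text
15.15 [0.4833 0.2907 0.1506] F [ 0.3 -0.4 -0.4] gap 0.997 yaw -8.89 shift [ 0.002  1.202 -0.636] turn [-0.093  0.002 -0.001]
```

Call:
carry_out(plan=[0, 0, 0, -0.093, 0, 0, -1, 0, 0.15, -0.055, 0, 0, 0, -1, 0, 0.15, -0.055, 0, 0, 0, -1, 0, 0.15, -0.055, 0, 0, 0, -1, 0, 0.15, -0.055, 0, 0, 0, -1, 0, 0.15, -0.055, 0, 0, 0, -1, 0, 0.15, -0.055, 0, 0, 0, -1, 0, 0.12, -0.045, 0, 0, 0, -1])

```text
clock: 15.95
tcp_pos: [0.5994, -0.0148, 0.1526]
orientation: [0.709, 0.006, -0.706, -0.0]
force: [1.2, -0.3, -0.3]
finger_gap: 0.999
```

```bash
python3 - <<'E'
from h import *
go(.616,-.095,.15,np.radians(-.9))
E
```

```text
15.95 [ 0.5994 -0.0148  0.1526] F [ 1.2 -0.3 -0.3] gap 0.999 yaw 0.47 shift [ 0.007  0.268 -0.053] turn [ 0.016 -0.003  0.006]
```

Call:
carry_out(plan=[0, 0.13, -0.03, 0.016, -0.003, 0.006, -1, 0, 0.11, -0.025, 0, 0, 0, -1, 0, 0, 0, 0, 0, 0, -1, 0, 0, 0, 0, 0, 0, -1])

```text
clock: 16.35
tcp_pos: [0.6169, -0.1, 0.1516]
orientation: [0.707, -0.012, -0.707, -0.008]
force: [1.0, 0.5, 0.2]
finger_gap: 0.998
```

```bash
python3 - <<'E'
from h import *
go(.616,-.095,.035,np.radians(-.9))
E
```

```text
16.35 [ 0.6169 -0.1     0.1516] F [1.  0.5 0.2] gap 0.998 yaw -1.67 shift [ 0.389 -0.019  0.004] turn [-0.009 -0.001 -0.004]
```

Call:
carry_out(plan=[0.1, -0.018, 0.003, -0.009, 0, -0.004, -1, 0.13, 0, 0, 0, 0, 0, -1, 0.09, 0, 0, 0, 0, 0, -1, 0, 0, 0, 0, 0, 0, -1])

```text
clock: 16.75
tcp_pos: [0.6176, -0.09, 0.0544]
orientation: [0.709, -0.003, -0.705, -0.005]
force: [-0.6, 0.1, -1.0]
finger_gap: 0.999
```

```bash
python3 - <<'E'
from h import *
go(.616,-.095,.035,np.radians(-.9))
E
```

```text
16.75 [ 0.6176 -0.09    0.0544] F [-0.6  0.1 -1. ] gap 0.999 yaw -0.61 shift [0.064 0.017 0.006] turn [ 0.003 -0.003  0.002]
```

Call:
carry_out(plan=[0.035, 0.016, 0.005, 0.003, -0.003, 0.002, -1, 0.028, 0, 0, 0, 0, 0, -1, 0, 0, 0, 0, 0, 0, 0, 0, 0, 0, 0, 0, 0, 1, 0, 0, 0, 0, 0, 0, 1, 0, 0, 0, 0, 0, 0, 1, 0, 0, 0, 0, 0, 0, 1, 0, 0, 0, 0, 0, 0, 1])

```text
clock: 17.55
tcp_pos: [0.6184, -0.0931, 0.039]
orientation: [0.709, -0.005, -0.705, -0.004]
force: [0.2, -0.4, -3.1]
finger_gap: 0.573
```

```bash
python3 - <<'E'
from h import *
go(.59,-.095,.035,np.radians(-.9))
E
```

```text
17.55 [ 0.6184 -0.0931  0.039 ] F [ 0.2 -0.4 -3.1] gap 0.573 yaw -0.73 shift [0.013 0.008 0.095] turn [ 0.002 -0.003 -0.   ]
```

Call:
carry_out(plan=[-0.005, 0, 0.03, 0, 0, 0, 1, 0, 0, 0.05, 0, 0, 0, 1, -0.08, 0, 0, 0, -0.004, 0, 1, -0.13, 0, 0, 0, 0, 0, 1, -0.12, 0, 0, 0, 0, 0, 1, -0.02, 0.05, 0.035, 0, 0, 0, 1, 0, 0.1, 0.075, 0, 0, 0, 1, 0, 0.12, 0.09, 0, 0, 0, 1])

```text
clock: 18.35
tcp_pos: [0.5285, -0.1683, 0.1466]
orientation: [-0.706, -0.001, 0.708, 0.001]
force: [0.3, -1.1, -3.3]
finger_gap: 0.57
```

```bash
python3 - <<'E'
from h import *
go(.457,-.278,.14,np.radians(-.9))
E
```

```text
18.35 [ 0.5285 -0.1683  0.1466] F [ 0.3 -1.1 -3.3] gap 0.57 yaw -0.02 shift [0.022 0.366 0.238] turn [0.01  0.003 0.003]
```

Call:
carry_out(plan=[0, 0.1, 0.07, 0.01, 0.003, 0.003, 1, 0, 0.1, 0.065, 0, 0, 0, 1, 0, 0.08, 0.05, 0, 0, 0, 1, 0, 0.02, 0.015, 0, 0, 0, 1, 0, 0, 0, 0, 0, 0, 1])

```text
clock: 18.85
tcp_pos: [0.4494, -0.2685, 0.1431]
orientation: [-0.703, 0.012, 0.711, 0.01]
force: [-0.3, -0.2, -3.0]
finger_gap: 0.569
```

```bash
python3 - <<'E'
from h import *
go(.457,-.278,.032,np.radians(-.9))
cv2.imwrite("pics/9.png",camera("wrist"))
E
```

```text
18.85 [ 0.4494 -0.2685  0.1431] F [-0.3 -0.2 -3. ] gap 0.569 yaw -1.74 shift [ 0.37   0.03  -0.031] turn [-0.01   0.008 -0.002]
```

View pics/9.png

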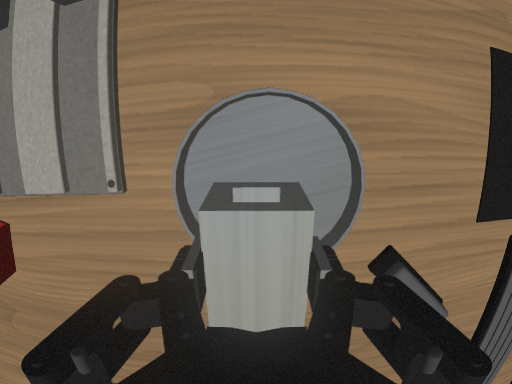

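The held sleeve's small bore shows at (233–280, 195). The pan rim spans x=172–364 and its top edge is at y=88.

```bash
python3 - <<'E'
from h import *
s=read_state()
P=np.array([wplane(*p,.03,s["tcp_pos"],s["orientation"])[:2] for p in [(172,178),(364,180),(267,88)]]);print(P.round(3))
print((P[0]+P[1])/2, P[2]-[.09,0])
E
```

```text
[[ 0.462 -0.192]
 [ 0.456 -0.368]
 [ 0.538 -0.279]]
[ 0.4589662 -0.2796523] [ 0.44799533 -0.27928161]
```

Call:
carry_out(plan=[0.06, 0.03, -0.022, -0.01, 0.008, -0.002, 1, 0.1, 0.003, 0, 0, 0, 0, 1, 0.1, 0, 0, 0, 0, 0, 1, 0.05, 0, 0, 0, 0, 0, 1, 0, 0, 0, 0, 0, 0, 1])

```text
clock: 19.4
tcp_pos: [0.4621, -0.2709, 0.0467]
orientation: [0.709, 0.001, -0.705, -0.002]
force: [-0.6, 0.1, -3.1]
finger_gap: 0.575
```

```bash
python3 - <<'E'
from h import *
go(.456,-.279,.032,np.radians(-.9))
E
```

```text
19.4 [ 0.4621 -0.2709  0.0467] F [-0.6  0.1 -3.1] gap 0.575 yaw -0.14 shift [0.049 0.027 0.021] turn [ 0.009 -0.004  0.003]
```

Call:
carry_out(plan=[0.015, 0.026, 0.018, 0.009, -0.004, 0.003, 1, 0.016, 0, 0, 0, 0, 0, 1, 0.013, 0, 0, 0, 0, 0, 1, 0.01, 0, 0, 0, 0, 0, 1])

```text
clock: 19.8
tcp_pos: [0.4593, -0.2777, 0.0314]
orientation: [0.708, -0.005, -0.706, -0.004]
force: [0.4, -0.4, -3.1]
finger_gap: 0.574
```

```bash
python3 - <<'E'
from h import *
go(.456,-.279,.030,np.radians(-.9))
E
```

```text
19.8 [ 0.4593 -0.2777  0.0314] F [ 0.4 -0.4 -3.1] gap 0.574 yaw -0.75 shift [0.005 0.005 0.011] turn [ 0.002 -0.002 -0.001]
```

Call:
carry_out(plan=[0.008, 0.004, 0.008, 0.002, -0.002, -0.001, 1, 0.006, 0, 0, 0, 0, 0, 1, 0.004, 0, 0, 0, 0, 0, 1])

```text
clock: 20.1
tcp_pos: [0.4594, -0.2777, 0.031]
orientation: [0.709, -0.005, -0.705, -0.005]
force: [-2.0, 0.1, 0.6]
finger_gap: 0.57
```

Just touching the pan floor. Release and rise.

Call:
carry_out(plan=[0.003, 0, 0, 0, 0, 0, -1, 0, 0, 0, 0, 0, 0, -1, 0, 0, 0, 0, 0, 0, -1, 0, 0, 0, 0, 0, 0, -1, -0.08, 0, 0, 0, 0, 0, -1, -0.13, 0, 0, 0, 0, 0, -1, -0.13, 0, 0, 0, 0, 0, -1, -0.13, 0, 0, 0, 0, 0, -1])

```text
clock: 20.9
tcp_pos: [0.4567, -0.2766, 0.1708]
orientation: [-0.706, 0.003, 0.708, 0.007]
force: [1.1, 0.0, -1.0]
finger_gap: 1.0
```

```bash
python3 - <<'E'
from h import *
w=camera("wrist");s=camera("scene")
s=cv2.resize(s[130:260,110:430],None,fx=2.4,fy=2.4,interpolation=cv2.INTER_CUBIC)
w=cv2.resize(w,None,fx=.65,fy=.65)
o=np.zeros((s.shape[0]+w.shape[0],s.shape[1],3),np.uint8);o[:s.shape[0]]=s;o[s.shape[0]:,:w.shape[1]]=w
cv2.imwrite("pics/10.png",o);print(o.shape);go(.45,-.27,.2)
E
```

```text
(562, 768, 3)
21.0 [ 0.4602 -0.2787  0.1745] F [ 0.4 -0.8 -0.3] gap 1.001 yaw -0.82 shift [-0.085 -0.028  0.034] turn [-0. -0.  0.]
```

View pics/10.png

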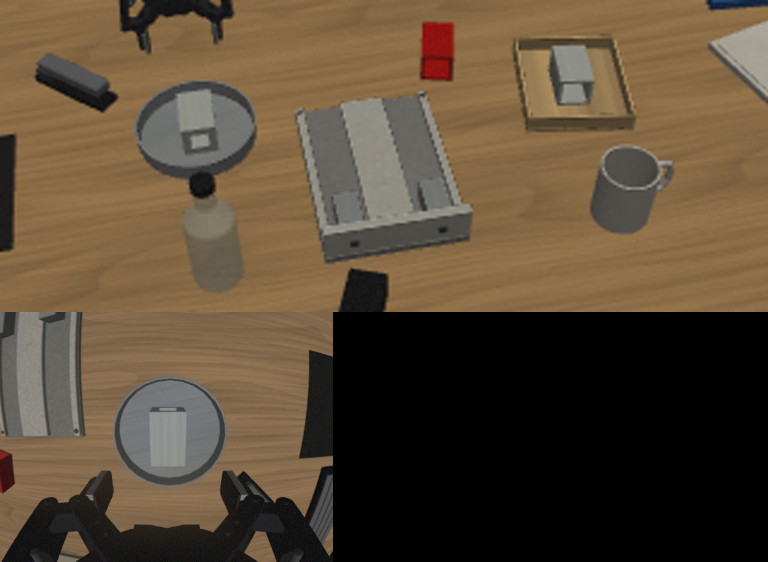

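The small-bore sleeve lies flat in the pan (197,120) and the large-bore one lies flat in the tray (572,75). The flask, mug, stapler and look-alikes haven't moved, and the gripper is clear. Handing in.

```bash
python3 -c "
from bench import *
print(job_done())"
```

```text
the job is handed in; nothing more can be done
None
```

The job is done and handed in: the left-lane sleeve fits the gauge and lies flat in the tray, and the right-lane sleeve doesn't and lies flat in the pan.

- **Trying the sleeves:** I slid both before taking either one off. The right sleeve stopped against the free end of its pin, and a second push gave the same firm stop at about 15 N. The left sleeve went over its pin to the back wall, also confirmed by a second push at about 14 N.
- **Final check:** The last pictures show each sleeve flat near the middle of its container, with the gripper open, about 14 cm above the pan and touching nothing. The flask, mug, stapler and both look-alikes appear unmoved, judged by eye.
- **Time and force:** The arm finished at 21 s of the 64 s allowed. The highest wrist force I saw was about 20 N; I only read it between moves.
- **Disagreement:** The overhead and wrist cameras differed by a few millimetres on some positions. It was within what the gripper could absorb, and no check failed.

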